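# Sort the casting bench: sample to the blue tray, scraper to the white tray

## Task

Clear up after the casting session: put the grey hexagonal concrete sample into the blue tray and the yellow scraper into the white tray, each lying flat on the tray's floor, same side up as now. Set the concrete sample down in its tray; do not drop it from above the tray.

Things in the scene. Friction and masses are not known exactly. Their poses are not given: they have to be found in the camera images.
- hexagon_center (a point): Grey concrete casting: flat regular hexagon, 52 mm across flats, 24 mm high, about 125 g, dark round spot on top. The only one both grey and hexagonal (a terracotta hexagon, grey square, grey ring and black disc lie near). The point is its centre, 12 mm above its underside; z up. One pair of flats is square to its x axis, the others are 60 and 120 degrees round from it.
- scraper_grip (a point): Yellow plastic scraper lying flat, 130 mm long, about 50 g. The point is in the handle near the balance point, half-way up (9 mm above its underside). x points to the blade, z up. From this point the handle (22 mm wide, 18 high) spans x -55 to +20 mm, the neck (36 wide, 10 high) to +39, the blade (60 wide, 5 thick) to +75.
- tray_blue: Blue plastic tray: open shallow box fixed to the bench, 240 mm (x) by 190 mm (y) by 45 mm high, walls and floor 5 mm thick. Origin: centre of its underside, on the bench. The blue and the white tray stand left and right on the bench and may change places.
- tray_white: White plastic tray: open shallow box fixed to the bench, 240 mm (x) by 190 mm (y) by 45 mm high, walls and floor 5 mm thick. Origin: centre of its underside, on the bench. The blue and the white tray stand left and right on the bench and may change places.
Things that resemble listed ones, but are neither listed nor needed, are in the scene too. There is more than one size of the part that bears scraper_grip; the job needs the smallest. What is shaped like the part that bears hexagon_center but pink is not meant.

How it is judged:
By the outcome, as a careful person would: the job done as asked, in the order asked, and still so for the second after the job is handed in, with the robot touching nothing.
It also fails if it takes over 53 s, if anything falls off the work surface, if the arm or the gripper's body presses on something with over 40 N, if the wrist force passes 120 N, or if a joint passes its speed limit or range.

## Robot

A 7-joint arm with a two-finger parallel gripper is mounted at the origin on the work surface. World frame = base frame: x ahead of the robot, y to its left, z up, the work surface at z = 0. Lengths are in m, angles in rad, forces in N, time in s.
With the tool pointing down it reaches from about 0.35 to 0.9 m from the base axis. Payload 8.1 kg.
Tool frame: the origin (TCP) lies between the finger pads; the fingertips stand 11 mm ahead of it and the grasp point (between the pads) lies 8 mm behind it; z points along the fingers, y is the line along which they close (so a half turn about z gives the same grasp; the last joint's range is limited). The gripper opens to 92 mm and grips with 3 to 60 N. Pads are 19 mm wide; open, the fingers measure 130 mm over their backs; the gripper's body (75 mm by 190 mm) begins 47 mm behind the grasp point.
Start: joints at [1.077, 0.434, 0.025, 1.573, -0.012, 1.134, -0.075], TCP at [0.238, -0.578, 0.238] pointing down, gripper open.
Joint ranges: [-2.62, 2.62], [-0.44, 2.09], [-1.27, 1.32], [0.08, 2.57], [-1.32, 4.46], [0.12, 2], [-2.74, 2.74]. Speed limits (rad/s): [2.22, 2.22, 3.01, 3.01, 3.14, 3.14, 3.14].

## Interface

Orientations are given as a rotation vector (axis times angle).
In Python, from cell import observe, get_image, camera_params, sign_off gives the robot as it stands.
- The arm moves only by the shell command python3 -m pendant 'ROWS' [FORCE]. ROWS is JSON, one flat list of numbers, 7 for each row, row after row: the shift along the tool's x, y, z in m, then the turn, a rotation vector about the tool's x, y, z in rad, then the finger opening in m, from 0 to 0.0918. In form: [dx, dy, dz, rx, ry, rz, jaw, dx, dy, dz, rx, ry, rz, jaw, ...]. A call has 1 to 10 rows; each row shifts and turns the commanded pose from where the row before left it, along the tool's axes as they then stand; what a row does not reach is not made up. A row lasts 1/8 s, in which the tool goes at most 62.5 mm and 10.7 degrees, less where a joint would pass 70% of its speed; a pose out of reach is approached as far as the arm can. A call is refused whole if a number of a shift passes 0.0625 or a number of a turn 0.188, either way. A call with a gripper value outside its range is refused whole. The fingers move at their own pace and stop on an object; FORCE is the grip in N (left out, the last holds). Time passes only in rows, so rows that do not move let the fingers close. It gives the time, the measured TCP pose, the force, the opening and the grip force at its end, in the units of the state.
- observe(): the state, without advancing time (a new reading comes with each control period).
- get_image(name): name is "scene" or "side" or "wrist"; returns the picture (400x640x3 uint8, red, green, blue); there is no depth.
- camera_params(name): a dict with "intrinsics" (3x3 intrinsics, pixels), "eye" and "rotation" of the camera in the world; the wrist camera has in their place "T_tool_cam" (4x4, takes a point from camera to tool coordinates, whose origin is the TCP and whose axes are the flange's). Camera axes: x right, y down, z forward; pixel columns grow to the right and rows downward; lengths in m; the calibration is good to about 2 mm. A picture is of the moment at which its call begins: read the wrist's pose just before it. camera_params takes no time and is no camera call.
- sign_off(): hands the job in; it is judged then, once.
The state is a dict: "clock": time; "joints": joint angles; "dq": joint speeds; "joint_efforts": joint torques, N m; "position": TCP position; "ee_rot": TCP orientation; "force": force on the tool from outside, world axes, zero at the start; "ft_torque": the same for the moment, N m; "width": opening from 0.0 (shut) to 1.0 (fully open); "gripper_force": force on a finger pad.
Only numpy, scipy, OpenCV 4.12 (cv2) and the standard library are available. Lean on these libraries where they do the work, as an engineer would, in place of code of your own. Each camera call takes 0.05 s, during which the arm holds its last target. There are 200 camera calls.

## Working session

There is one attempt and no reset: what is moved stays moved. The work goes in short steps, Python scripts to look and compute and a shell command to move; the robot and the scene stay as the last step left them, time stands still between calls to the robot, and variables do not carry over. Pictures are saved under pics/ and viewed, at most 10 in all, crops included, and the job is handed in when it is done.

```bash
ls; mkdir -p pics
cat > h.py <<'E'
import numpy as np, cv2
from cell import *
from scipy.spatial.transform import Rotation as R
def pose():
    o=observe(); return np.array(o["position"]), R.from_rotvec(o["ee_rot"]).as_matrix(), o
def cam(name):
    c=camera_params(name); K=np.array(c["intrinsics"])
    if name=="wrist":
        p,r,_=pose(); T=np.array(c["T_tool_cam"]); return K, p+r@T[:3,3], r@T[:3,:3]
    return K,np.array(c["eye"]),np.array(c["rotation"])
def ray(C,u,v,z):
    K,e,r=C; d=r@np.linalg.solve(K,[u,v,1.]); return e+d*(z-e[2])/d[2]
def save(n,im): cv2.imwrite("pics/"+n,np.ascontiguousarray(im[...,::-1]))
E
python3 - <<'E'
from h import *
p,r,o=pose(); print(o["clock"],p,r.round(3))
for n in("scene","side","wrist"): print(n,[x.round(3).tolist() for x in cam(n)])
save("scene0.png",get_image("scene")); save("side0.png",get_image("side"))
E
```

```text
pics
0.0 [ 0.23784956 -0.57743365  0.23692265] [[ 0.925  0.381 -0.001]
 [ 0.381 -0.925  0.001]
 [-0.    -0.002 -1.   ]]
scene [[[436.196, 0.0, 312.44], [0.0, 436.196, 199.398], [0.0, 0.0, 1.0]], [1.12, -0.476, 0.661], [-1.983, -1.043, 0.517]]
side [[[519.751, 0.0, 323.05], [0.0, 519.751, 196.886], [0.0, 0.0, 1.0]], [-0.07, 1.024, 1.101], [-0.657, 2.631, -1.162]]
wrist [[[280.281, 0.0, 319.076], [0.0, 280.281, 195.927], [0.0, 0.0, 1.0]], [0.301, -0.551, 0.384], [[0.381, -0.893, -0.24], [-0.924, -0.368, -0.098], [-0.001, 0.26, -0.966]]]
```

View pics/scene0.png

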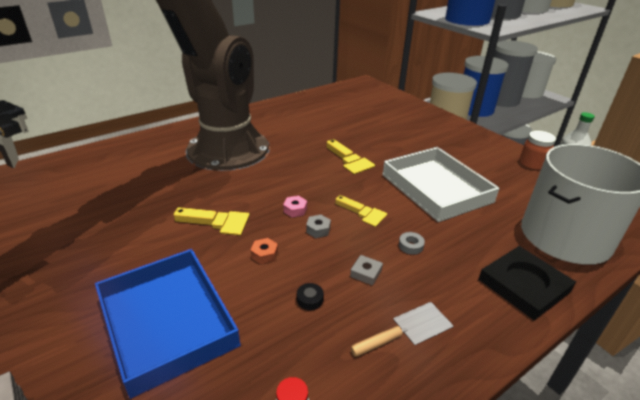

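The picture shows three yellow scrapers: A from (177,215) to (247,222), B from (330,143) to (370,166), and C from (338,200) to (383,217). The hexagons are grey at (318,226), pink at (295,205) and terracotta at (264,250). The grey square is at (366,269), the ring at (411,243) and the black disc at (310,296). The blue tray is at (168,318) and the white tray at (440,183). The grey hexagon is the one I want. I'll compare the scrapers by length in an enlarged crop.

```bash
sed -i 's/return K,np.array(c\["eye"\]),np.array(c\["rotation"\])/q=np.array(c["rotation"]); return K,np.array(c["eye"]),(R.from_rotvec(q).as_matrix() if q.ndim==1 else q)/' h.py
python3 - <<'E'
from h import *
im=cv2.imread("pics/scene0.png"); c=im[130:280,160:400]
cv2.imwrite("pics/crop0.png",cv2.resize(c,(800,500),interpolation=cv2.INTER_CUBIC))
C=cam("scene")
for n,u,v,z in [("hex",318,226,.012),("black",310,296,.01),("pink",295,205,.012)]: print(n,ray(C,u,v,z).round(3))
for n in("scene0.png",):
  hsv=cv2.cvtColor(im,cv2.COLOR_BGR2HSV); m=cv2.inRange(hsv,(22,130,110),(35,255,255))
  k,l,s,ce=cv2.connectedComponentsWithStats(m)
  for i in range(1,k):
    if s[i,4]>100:
      ys,xs=np.where(l==i); P=np.array([ray(C,u,v,.008)[:2] for u,v in zip(xs,ys)]).astype(np.float32)
      w,V=np.linalg.eigh(np.cov(P.T)); q=(P-P.mean(0))@V[:,1]
      print(ce[i].round(),P.mean(0).round(3),"len",np.ptp(q).round(3),"axis",V[:,1].round(2),cv2.minAreaRect(P)[1])
E
```

```text
hex [0.478 0.002 0.012]
black [ 0.644 -0.136  0.01 ]
pink [0.378 0.003 0.012]
[350. 158.] [0.263 0.272] len 0.205 axis [-0.99  0.14] (0.08426300436258316, 0.20032396912574768)
[363. 211.] [0.487 0.134] len 0.143 axis [-0.98 -0.17] (0.1383787840604782, 0.06397797912359238)
[215. 219.] [ 0.312 -0.186] len 0.19 axis [-0.77 -0.64] (0.18261873722076416, 0.0848878026008606)
```

View pics/crop0.png

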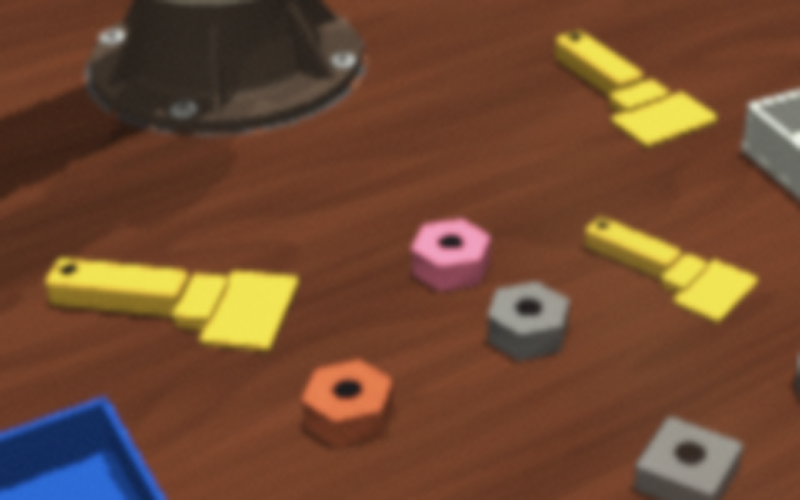

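View pics/side0.png

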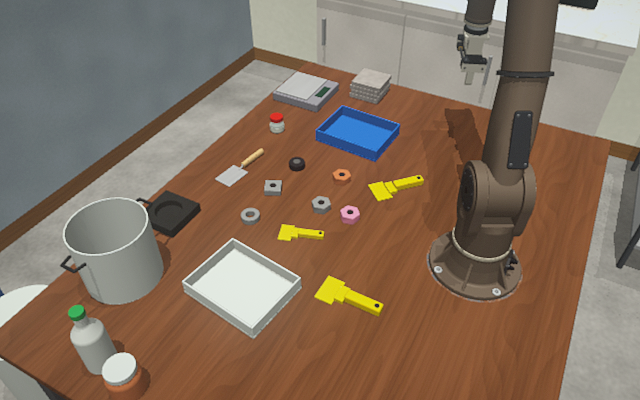

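Scraper C at scene (363,211) is the smallest: 0.14 m long, against about 0.19–0.20 m for the other two. The hexagon at (318,226) is grey, six-sided and has a dark spot. The side view agrees, with the grey hexagon at (321,204), the small scraper at (300,233), the blue tray at (358,132) and the white tray at (242,286). Next I'll work out the tray positions and move above the hexagon.

```bash
python3 - <<'E'
from h import *
S,D=cam("scene"),cam("side")
for n,C,pts in [("blue sc",S,[(97,285),(192,255),(238,335),(122,380)]),("blue sd",D,[(316,131),(350,108),(400,126),(377,158)]),("white sd",D,[(233,241),(301,286),(249,333),(184,285)]),("white sc",S,[(384,160),(438,149),(497,187),(445,214)])]:
  z=.045
  P=np.array([ray(C,u,v,z)[:2] for u,v in pts]); print(n,P.mean(0).round(3),P.round(3).tolist())
print("hex side",ray(D,321,202,.024).round(3))
E
python3 -m pendant '[0.042,-0.042,0,0,0,0,0.09,0.042,-0.042,0,0,0,0,0.09,0.042,-0.042,0,0,0,0,0.09,0.042,-0.042,0,0,0,0,0.09,0.042,-0.042,0,0,0,0,0.09,0.042,-0.042,0,0,0,0,0.09,0.042,-0.042,0,0,0,0,0.09,0.042,-0.042,0,0,0,0,0.09,0.042,-0.042,0,0,0,0,0.09,0.042,-0.042,0,0,0,0,0.09]' 20
```

```text
blue sc [ 0.546 -0.388] [[0.422, -0.471], [0.443, -0.291], [0.672, -0.304], [0.647, -0.487]]
blue sd [ 0.516 -0.37 ] [[0.65, -0.291], [0.61, -0.479], [0.403, -0.458], [0.401, -0.251]]
white sd [0.497 0.389] [[0.603, 0.276], [0.361, 0.322], [0.4, 0.499], [0.624, 0.46]]
white sc [0.518 0.369] [[0.376, 0.301], [0.416, 0.477], [0.638, 0.45], [0.64, 0.25]]
hex side [0.474 0.003 0.024]
clock: 1.35
position: [0.4668, -0.0279, 0.2377]
ee_rot: [3.082, 0.609, 0.0]
force: [1.8, -0.4, 0.1]
width: 0.981
gripper_force: 0.0
```

Run:
```python
from h import *
import pickle
C=cam("wrist"); p,r,o=pose(); im=get_image("wrist"); save("w1.png",im); pickle.dump(C,open("w1.pkl","wb")); print(p.round(4),r.round(3).tolist())
```

```text
[ 0.4668 -0.0279  0.2377] [[0.925, 0.38, 0.0], [0.38, -0.925, -0.0], [-0.0, 0.0, -1.0]]
```

View pics/w1.png

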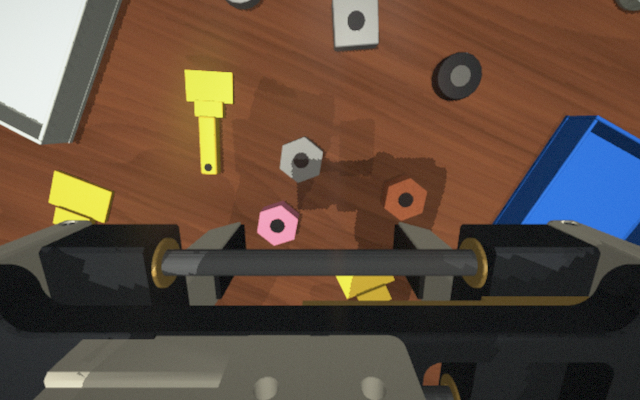

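The wrist view shows the grey hexagon at (302,160), the pink one at (278,225) and terracotta at (405,199). The small scraper runs from its hole at (208,168) to the blade edge at (209,70).

Run:
```python
from h import *
import pickle
C=pickle.load(open("pics/../w1.pkl","rb")); im=cv2.imread("pics/w1.png")
cv2.imwrite("pics/hexcrop.png",cv2.resize(im[120:200,255:350],None,fx=7,fy=7,interpolation=cv2.INTER_CUBIC))
hsv=cv2.cvtColor(im,cv2.COLOR_BGR2HSV)
print("hex",ray(C,302,160,.024).round(4),"pink",ray(C,278,225,.024).round(3),"terra",ray(C,405,199,.024).round(3))
m=cv2.inRange(hsv,(15,130,80),(38,255,255)); m[:,:170]=0;m[190:]=0;m[:,250:]=0
cs,_=cv2.findContours(m,0,1); c=max(cs,key=cv2.contourArea)[:,0]
P=np.array([ray(C,u,v,.012)[:2] for u,v in c]).astype(np.float32); print("scr rect",cv2.minAreaRect(P))
for u,v in [(208.5,70),(209,100),(208,120),(208,172)]: print(ray(C,u,v,.010).round(4))
```

```text
hex [ 4.761e-01 -3.000e-04  2.400e-02] pink [ 0.38  -0.003  0.024] terra [ 0.48  -0.147  0.024]
scr rect ((0.4763948917388916, 0.13720591366291046), (0.14572875201702118, 0.06866759061813354), 6.4063262939453125)
[0.5336 0.1475 0.01  ]
[0.5    0.1368 0.01  ]
[0.4759 0.131  0.01  ]
[0.4103 0.1116 0.01  ]
```

View pics/hexcrop.png

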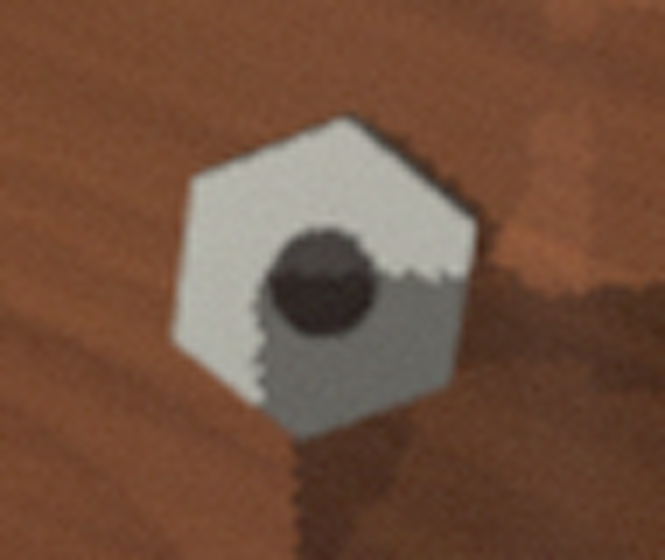

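The close crop confirms a grey hexagon with a dark spot. Its left and right flats, (193,182)-(174,338) and (475,217)-(447,383), lie almost square to the tool's closing axis.

Run:
```python
from h import *
import pickle
C=pickle.load(open("w1.pkl","rb")); p,r,o=pose()
V=np.array([(345,117),(475,217),(447,383),(300,438),(174,338),(193,182)])/7.+[254.57,119.57]
W=np.array([ray(C,u,v,.024) for u,v in V]); c=W.mean(0)
print("c",c.round(4)); t=(W-c)@r; print((t[:,:2]*1000).round(1).tolist())
e=[np.degrees(np.arctan2(*(t[(i+1)%6]-t[i])[[1,0]]))for i in range(6)]; print(np.round(e,1), "mean mod60",np.mean([(x-e[1]+30)%60-30 for x in e])+e[1])
print("shift tool mm",((c-p)@r*1000).round(1))
```

```text
c [0.4757 0.0015 0.024 ]
[[29.5, 4.8], [11.5, 28.2], [-19.3, 22.8], [-29.5, -4.9], [-10.4, -27.8], [18.2, -23.1]]
[ 127.7 -170.1 -110.3  -50.     9.4   67.8] mean mod60 -170.90524997495882
shift tool mm [ 13.1 -16.  214.2]
```

```bash
python3 - <<'E'
from h import *
p,r,o=pose(); print(o["clock"],p.round(4),r.round(3).tolist(),np.round(o["dq"],3),o["force"])
E
python3 -m pendant '[0,0,0,0,0,0.08,0.09,0,0,0,0,0,0.079,0.09]'
python3 - <<'E'
from h import *
p,r,o=pose(); print(o["clock"],p.round(4),r.round(3).tolist(),np.round(o["dq"],3))
print("shift tool mm",((np.array([.4757,.0015,.012])-p)@r*1000).round(1))
E
```

```text
1.4 [ 0.4693 -0.0193  0.2381] [[0.922, 0.388, 0.003], [0.388, -0.922, 0.004], [0.004, -0.003, -1.0]] [ 0.055 -0.027  0.02   0.035 -0.035 -0.005  0.2  ] [3.69385462 8.26291057 0.75134037]
clock: 1.65
position: [0.4662, -0.0294, 0.2373]
ee_rot: [-3.121, -0.361, 0.002]
force: [0.1, -0.2, -0.4]
width: 0.979
gripper_force: 0.0
1.65 [ 0.4662 -0.0294  0.2373] [[0.974, 0.228, -0.001], [0.228, -0.974, -0.0], [-0.001, -0.0, -1.0]] [-0.067 -0.01   0.095  0.008 -0.025 -0.006 -0.604]
shift tool mm [ 16.6 -27.9 225.3]
```

```bash
python3 -m pendant '[0.008,-0.014,0.03,0,0,0,0.09,0.0086,-0.0139,0.04,0,0,0,0.09,0,0,0.045,0,0,0,0.09,0,0,0.04,0,0,0,0.09,0,0,0.03,0,0,0,0.09,0,0,0.02,0,0,0,0.09,0,0,0.01,0,0,0,0.09,0,0,0.0078,0,0,0,0.09,0,0,0,0,0,0,0.09]' 
python3 -m pendant '[0,0,0,0,0,0,0.03,0,0,0,0,0,0,0.03,0,0,0,0,0,0,0.03,0,0,0,0,0,0,0.03,0,0,0,0,0,0,0.03]' 25
```

```text
clock: 2.78
position: [0.4763, 0.0013, 0.0149]
ee_rot: [3.12, 0.363, -0.0]
force: [0.2, 0.4, 0.8]
width: 0.984
gripper_force: 0.0
clock: 3.4
position: [0.4763, 0.0014, 0.015]
ee_rot: [3.12, 0.363, 0.0]
force: [-0.9, -0.3, 2.3]
width: 0.563
gripper_force: 25.0
```

```bash
python3 -m pendant '[0,0,-0.02,0,0,0,0.03,0,0,-0.04,0,0,0,0.03,0,0,-0.04,0,0,0,0.03,0,0.02,-0.01,0,0,0,0.03,-0.005,0.035,0,0,0,0,0.03,-0.005,0.045,0,0,0,0,0.03,-0.005,0.045,0,0,0,0,0.03,-0.005,0.045,0,0,0,0,0.03]' 
python3 -m pendant '[-0.005,0.045,0,0,0,0,0.03,-0.005,0.045,0,0,0,0,0.03,0,0.045,0,0,0,0,0.03,0,0.035,0,0,0,0,0.03,0,0.024,0,0,0,0,0.03,0,0,0,0,0,0,0.03,0,0,0,0,0,0,0.03]'
python3 - <<'E'
from h import *
import pickle
C=cam("wrist"); im=get_image("wrist"); save("w2.png",im); pickle.dump(C,open("w2.pkl","wb"))
E
```

```text
clock: 4.4
position: [0.5002, -0.1895, 0.1248]
ee_rot: [-3.12, -0.363, 0.0]
force: [0.8, 0.2, -1.3]
width: 0.562
gripper_force: 25.0
clock: 5.28
position: [0.535, -0.3781, 0.1245]
ee_rot: [-3.119, -0.364, 0.001]
force: [0.6, 0.0, -0.5]
width: 0.566
gripper_force: 25.0
```

View pics/w2.png

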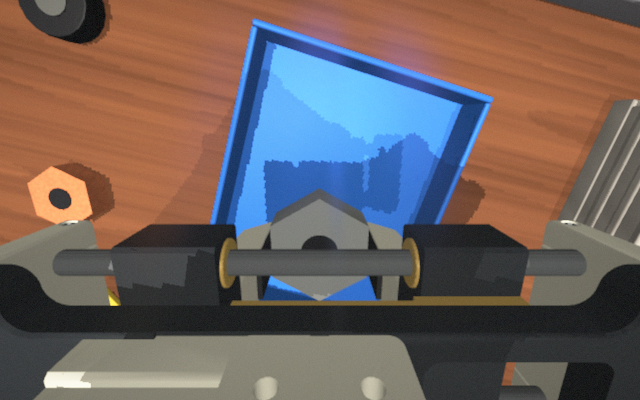

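The picture shows the hexagon held level over the blue tray. The outer corners of the tray's far rim are at (255,22) and (490,100).

Run:
```python
from h import *
import pickle
C=pickle.load(open("w2.pkl","rb")); p,r,o=pose()
a,b=ray(C,255,22,.045)[:2],ray(C,490,100,.045)[:2]; d=(b-a); print(a,b,np.linalg.norm(d)); d/=np.linalg.norm(d)
n=np.array([d[1],-d[0]]); n*=-np.sign(n[0]); c=(a+b)/2+.12*n; print("centre",c,"n",n, "shift",((np.append(c,.02)-p)@r).round(4),p)
```

```text
[ 0.65725806 -0.30178235] [ 0.64642622 -0.48653001] 0.18506492183531892
centre [ 0.53204786 -0.38713258] n [-0.99828565  0.05852996] shift [-0.0052  0.0085  0.1047] [ 0.53515325 -0.37778938  0.12468251]
```

```bash
python3 -m pendant '[-0.005,0.008,0.03,0,0,0,0.03,0,0,0.035,0,0,0,0.03,0,0,0.022,0,0,0,0.03,0,0,0.01,0,0,0,0.03,0,0,0.005,0,0,0,0.03,0,0,0.0023,0,0,0,0.03,0,0,0,0,0,0,0.03,0,0,0,0,0,0,0.03]'
```

```text
clock: 6.32
position: [0.5325, -0.3884, 0.0213]
ee_rot: [3.12, 0.363, 0.001]
force: [0.0, -0.4, -1.3]
width: 0.562
gripper_force: 25.0
```

```bash
python3 -m pendant '[0,0,0.001,0,0,0,0.03,0,0,0,0,0,0,0.03]'
python3 -m pendant '[0,0,0,0,0,0,0.07,0,0,0,0,0,0,0.07,0,0,0,0,0,0,0.07,0,0,0,0,0,0,0.07]'
```

```text
clock: 6.58
position: [0.5324, -0.3884, 0.0201]
ee_rot: [3.12, 0.363, 0.001]
force: [-0.4, -0.6, 4.0]
width: 0.561
gripper_force: 25.0
clock: 7.08
position: [0.5321, -0.3882, 0.0196]
ee_rot: [-3.12, -0.363, 0.0]
force: [-0.3, 0.5, 0.3]
width: 0.762
gripper_force: 0.0
```

```bash
python3 -m pendant '[0,0,-0.03,0,0,0,0.07,0,0,-0.05,0,0,0,0.07,0,0,-0.05,0,0,0,0.07,0,-0.02,-0.04,0,0,0,0.09,0.005,-0.04,-0.01,0,0,0,0.09,0.005,-0.05,0,0,0,0,0.09,0.005,-0.05,0,0,0,0,0.09,0.006,-0.05,0,0,0,0,0.09,0.006,-0.05,0,0,0,0,0.09,0.006,-0.05,0,0,0,0,0.09]'
python3 -m pendant '[0.006,-0.05,0,0,0,0,0.09,0.006,-0.05,0,0,0,0,0.09,0.006,-0.05,0,0,0,0,0.09,0,-0.037,0,0,0,-0.05,0.09,0,-0.02,0,0,0,0,0.09,0,0,0,0,0,0,0.09,0,0,0,0,0,0,0.09]'
python3 - <<'E'
from h import *
import pickle
C=cam("wrist"); p,r,o=pose(); w=get_image("wrist"); s=get_image("scene"); save("s3full.png",s); pickle.dump((C,p,r),open("w3.pkl","wb")); print(p,r.round(3))
save("w3full.png",w)
save("w3.png",np.vstack([w[:240],cv2.resize(s[230:400,60:400],(640,320))]))
E
```

```text
clock: 8.32
position: [0.4927, -0.0773, 0.1998]
ee_rot: [3.12, 0.363, 0.001]
force: [2.2, -0.2, 0.6]
width: 0.981
gripper_force: 0.0
clock: 9.2
position: [0.4624, 0.1254, 0.1996]
ee_rot: [3.11, 0.439, -0.0]
force: [0.6, 0.8, 0.3]
width: 0.978
gripper_force: 0.0
[0.46235151 0.12538164 0.19957343] [[ 0.961  0.277  0.   ]
 [ 0.277 -0.961 -0.001]
 [-0.     0.001 -1.   ]]
```

View pics/w3.png

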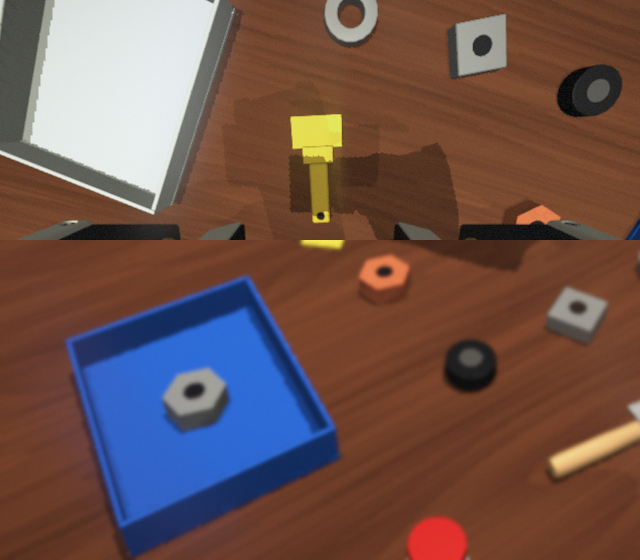

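The hexagon lies flat in the middle of the blue tray. The small scraper is under the gripper, with its blade edge at (316,115) and its handle end at (321,222). The white tray's near corner is at (155,213), with its rim running up to (235,10).

Run:
```python
from h import *
import pickle
C,p,r=pickle.load(open("w3.pkl","rb"))
b=ray(C,316.5,114.5,.005); h=ray(C,321,223,.010); f=ray(C,317.5,162,.018)
d=(b-h)[:2]; L=np.linalg.norm(d); d/=L; g=b[:2]-.075*d; print(b,h,f,L,"ang",np.degrees(np.arctan2(d[1],d[0])),"grip",g,h[:2]+.055*d)
print("shift",((np.append(g,.02)-p)@r).round(4), "ang tool",((np.append(d,0))@r).round(3))
for u,v in[(155,213),(235,10),(0,152)]: print(ray(C,u,v,.045).round(4))
```

```text
[0.53372291 0.14886466 0.005     ] [0.40714694 0.10661259 0.01      ] [0.48218094 0.13278666 0.018     ] 0.13344179705751652 ang 18.459422431884914 grip [0.4625818  0.12511719] [0.45931709 0.1240274 ]
shift [0.0002 0.0002 0.1796] ang tool [ 0.999 -0.041 -0.   ]
[0.3791 0.2947 0.045 ]
[0.603  0.2486 0.045 ]
[0.4021 0.4628 0.045 ]
```

```bash
python3 -m pendant '[0,0,0.03,0,0,-0.04,0.07,0,0,0.045,0,0,0,0.06,0,0,0.045,0,0,0,0.06,0,0,0.03,0,0,0,0.06,0,0,0.02,0,0,0,0.06,0,0,0.01,0,0,0,0.06,0,0,0.006,0,0,0,0.06,0,0,0,0,0,0,0.06]' 
python3 -m pendant '[0,0,0,0,0,0,0.005,0,0,0,0,0,0,0.005,0,0,0,0,0,0,0.005,0,0,0,0,0,0,0.005,0,0,0,0,0,0,0.005]' 20
```

```text
clock: 10.3
position: [0.4624, 0.1263, 0.0138]
ee_rot: [3.101, 0.503, 0.001]
force: [0.2, -0.2, -0.8]
width: 0.651
gripper_force: 0.0
clock: 10.92
position: [0.4621, 0.1264, 0.0137]
ee_rot: [3.101, 0.503, 0.0]
force: [0.3, 0.6, 2.3]
width: 0.239
gripper_force: 20.0
```

```bash
python3 -m pendant '[0,0,-0.02,0,0,0,0.005,0,0,-0.04,0,0,0,0.005,0,0,-0.04,0,0,0,0.005,0.012,-0.022,-0.02,0,0,0,0.005,0.02,-0.037,0,0,0,0,0.005,0.02,-0.037,0,0,0,0,0.005,0.02,-0.037,0,0,0,0,0.005,0.02,-0.037,0,0,0,0,0.005,0.015,-0.027,0,0,0,0,0.005,0.01,-0.017,0,0,0,0,0.005]' 
python3 -m pendant '[0,0,0,0,0,0.08,0.005,0,0,0,0,0,0.08,0.005,0,0,0,0,0,0.08,0.005,0,0,0,0,0,0.08,0.005,0,0,0,0,0,0,0.005,0,0,0,0,0,0,0.005]'
python3 - <<'E'
from h import *
import pickle
C=cam("wrist"); p,r,o=pose(); w=get_image("wrist"); s=get_image("scene"); pickle.dump((C,p,r),open("w4.pkl","wb")); print(p,r.round(3))
save("w4.png",np.vstack([w[:300],cv2.resize(s[110:240,330:640],(640,268))]))
E
```

```text
clock: 12.18
position: [0.505, 0.3683, 0.1332]
ee_rot: [-3.1, -0.505, 0.001]
force: [0.8, -0.3, 0.1]
width: 0.24
gripper_force: 20.0
clock: 12.92
position: [0.5053, 0.3664, 0.1335]
ee_rot: [3.141, 0.006, -0.0]
force: [-0.2, -0.9, -0.1]
width: 0.235
gripper_force: 20.0
[0.50531302 0.36639172 0.13345756] [[ 1.     0.004 -0.   ]
 [ 0.004 -1.    -0.   ]
 [-0.     0.    -1.   ]]
```

View pics/w4.png

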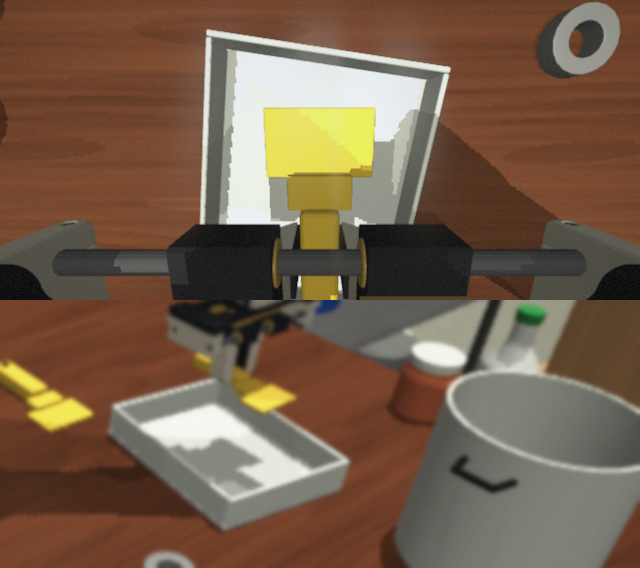

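The scraper is held level over the white tray. The outer corners of the far rim are at (207,32) and (449,69), and the blade edge runs from (264,108) to (375,108).

Run:
```python
from h import *
import pickle
C,p,r=pickle.load(open("w4.pkl","rb"))
a,b=ray(C,207,32,.045)[:2],ray(C,449,69,.045)[:2]; d=b-a; print(a,b,np.linalg.norm(d)); d/=np.linalg.norm(d)
n=np.array([d[1],-d[0]]); n*=-np.sign(n[0]); c=(a+b)/2+.12*n; print("centre",c,"n",n)
# blade pitch: apparent blade width 60mm -> depth ; bottom z expected
K=C[0]; w=375-264; print("blade depth est",K[0,0]*.06/w, "edge if level",ray(C,319.5,108,.1335-.0137+.005))
```

```text
[0.63762005 0.45084709] [0.61269233 0.26532747] 0.18718686390546677
centre [0.50622501 0.37406771] n [-0.99109317  0.13317027]
blade depth est 0.15150346300762282 edge if level [0.579987   0.36613792 0.1248    ]
```

```bash
python3 -m pendant '[-0.004,-0.003,0.03,0,0,0,0.005,0,0,0.04,0,0,0,0.005,0,0,0.025,0,0,0,0.005,0,0,0.012,0,0,0,0.005,0,0,0.005,0,0,0,0.005,0,0,0.003,0,0,0,0.005,0,0,0,0,0,0,0.005]'
```

```text
clock: 13.9
position: [0.5018, 0.3697, 0.0193]
ee_rot: [-3.141, -0.003, -0.001]
force: [-0.9, 0.9, -0.5]
width: 0.233
gripper_force: 20.0
```

```bash
python3 -m pendant '[0,0,0.0008,0,0,0,0.005,0,0,0,0,0,0,0.005]'
python3 -m pendant '[0,0,0,0,0,0,0.05,0,0,0,0,0,0,0.05,0,0,0,0,0,0,0.05]'
python3 -m pendant '[0,0,-0.02,0,0,0,0.05,0,0,-0.04,0,0,0,0.05,0,0,-0.05,0,0,0,0.05,0,0,-0.04,0,0,0,0.05,0,0,-0.02,0,0,0,0.05,-0.05,0.03,0,0,0,0,0.05,-0.05,0.03,0,0,0,0,0.05,0,0,0,0,0,0,0.05,0,0,0,0,0,0,0.05]'
python3 - <<'E'
from h import *
w=get_image("side"); s=get_image("scene")
save("end.png",np.vstack([cv2.resize(w[80:360,160:460],(560,400*560//428))[:300],cv2.resize(s[130:400,80:520],(560,290))]))
E
```

```text
clock: 14.15
position: [0.5018, 0.3698, 0.0188]
ee_rot: [-3.141, -0.003, -0.002]
force: [-1.0, -1.3, 5.3]
width: 0.237
gripper_force: 20.0
clock: 14.52
position: [0.5014, 0.3694, 0.0177]
ee_rot: [3.141, 0.003, -0.0]
force: [0.0, -0.6, -0.1]
width: 0.51
gripper_force: 0.0
clock: 15.65
position: [0.4023, 0.3099, 0.1893]
ee_rot: [-3.14, -0.003, -0.004]
force: [-0.0, 0.1, -0.1]
width: 0.542
gripper_force: 0.0
```

View pics/end.png

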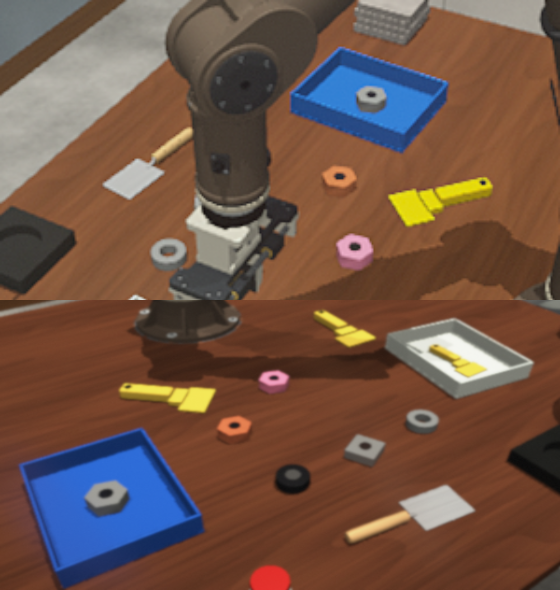

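The hexagon lies flat in the blue tray and the small scraper lies flat in the white tray. The robot is clear of both.

```bash
python3 -c "
from cell import sign_off
print(sign_off())"
```

```text
the job is handed in; nothing more can be done
None
```

The grey hexagonal sample was set down flat in the blue tray, then the smallest yellow scraper flat in the white tray, same side up as before, and the job was handed in at about 16 s; no verdict was returned.

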